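Stack and lock a two-tier parts tray

ROBOT

A 6-joint arm with a two-finger parallel gripper is mounted at the origin on a cart in front of the work surface, level with it; the furniture and walls round the work are solid. World frame = base frame: x ahead of the robot, y to its left, z up, the work surface at z = 0. Lengths are in m, angles in rad, forces in N, time in s.
With the tool pointing down it reaches from about 0.3 to 0.775 m from the base axis. Payload 14.6 kg.
Tool frame: the origin (TCP) lies on the centre line of the jaws, within the pads' length; the fingertips stand 19 mm ahead of it and the grasp point (between the pads) is the TCP; y points along the fingers, x is the direction in which the jaws open and shut, and the axes are right-handed (so a half turn about y gives the same grasp; the last joint's range is limited). The gripper opens to 94 mm and grips with 3 to 60 N. Pads are 16 mm wide; open, the fingers measure 119 mm over their backs; the gripper's body (75 mm by 177 mm) begins 78 mm behind the grasp point.
Start: joints at [1.229, 0.3, 1.521, -0, 1.321, -0.067], TCP at [0.149, 0.529, 0.203] pointing down, gripper open.
Joint ranges: [-3.03, 3.03], [-0.79, 2.21], [0.23, 2.52], [-1.04, 4.18], [0, 3.07], [-2.55, 2.55]. Speed limits (rad/s): [2.22, 2.22, 2.57, 3.14, 3.14, 3.14].

INTERFACE

Orientations are given as [roll, pitch, yaw] about the fixed x, y, z axes, in that order (R = Rz(yaw) Ry(pitch) Rx(roll)).
In Python, from station import ctrl, optics gives the robot as it stands.
- The arm moves only by the tool jog_arm, never from a script. Its argument "targets" is a list of rows, each a list of 3 entries, a list of its own where there are three numbers: the finger opening in cm, from 0 to 9.4, then the shift along the tool's x, y, z in cm, then the turn about the tool's y in rad. A call has 1 to 10 rows; each row is the pose to reach, as a shift and turn from the pose commanded when the call began, along the tool's axes at that moment; what a row does not reach only later rows make up. A row lasts 1/10 s, in which the tool goes at most 50 mm and 8.59 degrees, less where a joint would pass 70% of its speed; a pose out of reach is approached as far as the arm can. A call with a gripper value outside its range is refused whole. The fingers move at their own pace and stop on an object; "grip_force" is the grip in N (left out, the last holds). Time passes only in rows, so rows that repeat a pose let the fingers close. It gives the time, the measured TCP pose, the force and the opening at its end, in the units of the state.
- ctrl.get_obs(): the state, without advancing time (a new reading comes with each control period).
- optics.camera(name): name is "scene" or "top" or "wrist"; returns a dict with "img" (420x560x3 uint8, red, green, blue), "range_z" (420x560 float32, m along the optical axis (not along the pixel's ray), 0 where there is no reading), "camera_matrix" (3x3 intrinsics, pixels), "world_to_cam" (4x4, takes a point from world to camera coordinates); the wrist camera has in their place "mount" (4x4, takes a point from camera to tool coordinates, whose origin is the TCP and whose axes are the tool frame's). Camera axes: x right, y up, looking along -z (the intrinsics and any distortion apply to the point x, -y, -z); pixel columns grow to the right and rows downward; lengths in m; the calibration is good to about 2 mm. A picture is of the moment at which its call begins: read the wrist's pose just before it.
- ctrl.hand_in(): hands the job in, once; it reports no verdict.
The state is a dict: "time_s": time; "qpos": joint angles; "joint_vel": joint speeds; "tau": joint torques, N m; "ee_pos": TCP position; "eef_rot": TCP orientation; "force": force on the tool from outside, world axes, zero at the start; "moment": the same for the moment, N m; "grip_width": finger opening in m.
Only numpy, scipy, OpenCV 4.12 (cv2) and the standard library are available. Lean on these libraries where they do the work, as an engineer would, in place of code of your own. Each camera call takes 0.05 s, during which the arm holds its last target. There are 200 camera calls.

TASK

Draw the grey tray that has the wooden handle fully out from under the small plywood bench shelf by its front pull and let it stand on the bench; then take it again by the handle and set it down on the other tray so that all four corner pins drop fully home in the sockets (either way round). Then swing both dark side clips of the lower tray up flat against the upper tray so that they catch its lugs. Do not let go of the tray in the air, leave the lower tray where it stands and do not disturb the other things.

Things in the scene. Friction and masses are not known exactly. Their poses are not given: they have to be found in the camera images.
- top_tray: grey moulded tray with a wooden handle, 190 (x) x 140 (y) mm, 0.5 to 0.85 kg; origin mid-plan in the plane of its four pin tips, on which it stands on the bench. Underside at z = 12, rim at 55, corner posts to 58, walls 3 mm, bolts fixed on its floor. Its pull is on the -x end. It starts with that end 50 to 70 mm out from under the shelf, roughly in line with it
- top_handle (a point): centre of top_tray's handle: a wooden bar along the tray's y, 16 mm wide in x, 14 high, 116 mm clear between its uprights; at z = 78 mm above the tray's origin; axes as top_tray's
- top_pull (a point): grasp point of top_tray's front pull, at x = -118, z = 41 of the tray: an upright plate 12 mm thick in y, from x = -95 to -135, z = 27 to 55; axes as top_tray's
- top_pin (a point): tip of one of top_tray's four corner pins; they stand at x = +-82, y = +-57 of the tray, 12 mm long, 10 mm thick, with rounded (hemispherical) tips
- top_lug (a point): outer upper edge of top_tray's lug on its +y side (its like is on the -y side): 26 mm wide at x = 0, z = 16 to 22, sticking out 12 mm from the side at y = 70
- base_tray: lower tray, same moulding with no handle or pull, 2.4 kg, loose; contents below the rim, fixed; origin mid-plan in the plane of its pin tips, on the bench; long axis x. With the pins home, top_tray's origin is 46 mm above this one. A clip is hinged on each long side (y = +-70)
- base_socket (a point): mouth of one of base_tray's four sockets, on top of its corner posts at x = +-82, y = +-57, z = 58: square, 14 mm wide, 16 mm deep, with a chamfered mouth
- clip_left (a joint): clip on base_tray's +y side: 0 = upright, flat against the upper tray with its window over the lug (hard stop); grows as its top leans out to +y. Starts at 0.4 to 0.65; a stiff hinge keeps it where left; about 1 N on the tab moves it. Hinge along x at y = 77, z = 36 of the tray; 43 mm wide, 5 thick, 73 long from the hinge; window up to 35 mm from the hinge, solid thumb tab beyond
- clip_right (a joint): the same for the clip on the -y side (hinge at y = -77; its top leans out to -y)
- clip_left_tab (a point): middle of the left clip's thumb tab, 65 mm from its hinge
- clip_right_tab (a point): middle of the right clip's thumb tab, 65 mm from its hinge
- riser: fixed plywood bench shelf, open in front; origin on the bench 130 mm in front (-x) of its board's front edge, midway between its side panels; +x points into it. Board x = 130 to 310, 256 mm wide, underside 125, top 143 mm high; 220 mm clear between the panels. A box, a jar and a roll of tape are fixed on its rear half, up to 230 mm high. The bench in front of it is free
- marker: bystander: marker pen lying down, 132 mm long; origin under its middle
- screwdriver: bystander: screwdriver lying down, 172 mm long; origin under its middle
- chisel: bystander: wood chisel lying down, 239 mm long; origin under its middle
- level: bystander: spirit level, 237 mm long, 28 wide, 45 high; origin under its middle

How it is judged:
By the outcome, as a careful person would: the job done as asked, in the order asked, and still so for the second after the job is handed in, with the robot touching nothing.
It also fails if it takes over 64 s, if anything falls off the work surface, if the arm or the gripper's body presses on something with over 40 N, if the wrist force passes 120 N, or if a joint passes its speed limit or range.

## Working session

There is one attempt and no reset: what is moved stays moved. The work goes in short steps, Python scripts to look and compute and a tool call to move; the robot and the scene stay as the last step left them, time stands still between calls to the robot, and variables do not carry over. Pictures are saved under pics/ and viewed, about 8 in all and at most 12, crops included, and the job is handed in when it is done.

Besides the shell and the picture viewer there is one more tool, called after "Request:" as name(argument=value, ...), one argument or row to a line, values as JSON. jog_arm: Moves the arm, as the interface text tells. Its arguments: {"type":"object","properties":{"targets":{"type":"array","items":{"type":"array"}},"grip_force":{"type":"number"}},"required":["targets"]}

```bash
ls; mkdir -p pics; cat > h.py <<'E'
import numpy as np, cv2
from station import ctrl, optics
from scipy.spatial.transform import Rotation as R
def cam(n):
    o=ctrl.get_obs(); c=optics.camera(n)
    K=np.array(c['camera_matrix']); 
    if n=='wrist':
        T=np.eye(4); T[:3,:3]=R.from_euler('xyz',o['eef_rot']).as_matrix(); T[:3,3]=o['ee_pos']
        C=T@np.array(c['mount'])
    else: C=np.linalg.inv(np.array(c['world_to_cam']))
    return c['img'],c['range_z'],K,C,c
def pts(rz,K,C):
    v,u=np.mgrid[:rz.shape[0],:rz.shape[1]]
    x=(u-K[0,2])/K[0,0]*rz; y=(v-K[1,2])/K[1,1]*rz
    P=np.stack([x,-y,-rz],-1)@C[:3,:3].T+C[:3,3]
    P[rz<=0]=np.nan
    return P
def save(img,n): cv2.imwrite('pics/'+n+'.png',img[:,:,::-1])
E
python3 - <<'E'
from h import *
for n in ['scene','top']:
    img,rz,K,C,c=cam(n); save(img,n+'0'); np.savez('/tmp/'+n+'0',img=img,P=pts(rz,K,C)); print(n,K.tolist(),C.round(3).tolist(),[k for k in c], (rz>0).mean())
print(ctrl.get_obs())
E
```

```text
pics
scene [[546.0867021101442, 0.0, 269.44846143545067], [0.0, 546.0867021101442, 212.93001696592026], [0.0, 0.0, 1.0]] [[-0.799, 0.297, -0.523, -0.32], [-0.601, -0.409, 0.687, 1.219], [-0.01, 0.863, 0.505, 0.951], [0.0, 0.0, 0.0, 1.0]] ['img', 'range_z', 'camera_matrix', 'world_to_cam'] 0.9461989795918367
top [[393.36589940958083, 0.0, 275.598421407093], [0.0, 393.36589940958083, 208.0472857498668], [0.0, 0.0, 1.0]] [[0.004, 0.992, -0.125, 0.458], [-1.0, 0.007, 0.017, 0.028], [0.018, 0.125, 0.992, 1.273], [0.0, 0.0, 0.0, 1.0]] ['img', 'range_z', 'camera_matrix', 'world_to_cam'] 0.9960204081632653
{'time_s': 0.1, 'qpos': array([ 1.22937599e+00,  3.00405749e-01,  1.52151037e+00,  2.30146379e-05,
        1.32070061e+00, -6.65888644e-02]), 'joint_vel': array([-0.00015321, -0.0017248 , -0.00081116, -0.00092366,  0.00071887,
        0.0018013 ]), 'tau': array([ 1.11662896e-03, -5.32633567e+01, -3.53293526e+01,  7.09792902e-02,
        2.33358733e-02, -6.72897727e-05]), 'ee_pos': array([0.14917401, 0.5291402 , 0.20275209]), 'eef_rot': array([-1.57070594e+00,  1.02032069e-03,  1.29595919e+00]), 'force': array([-0.54550821, -0.34687283, -1.13306359]), 'moment': array([ 0.02449537, -0.01540386, -0.01490655]), 'grip_width': 0.09429031307248438}
```

View pics/top0.png

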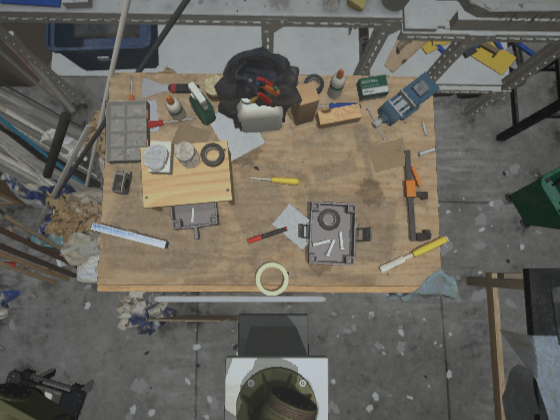

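View pics/scene0.png

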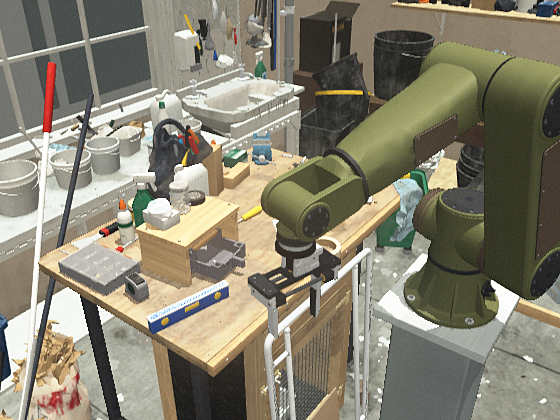

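The top view shows the riser at (185,175) with the top tray sticking out below it at (195,215), its pull at (197,232). The base tray is at (331,233), with clips at (303,230) and (363,233). I'll measure these from the depth image.

```bash
python3 - <<'E'
from h import *
d=np.load('/tmp/top0.npz');img=d['img'];P=d['P']
for n,(u,v) in dict(shelfFL=(146,205),shelfFR=(230,202),shelfmid=(188,203),pull=(197,233),trayL=(174,225),trayR=(218,222),base=(331,233),bTL=(312,206),bTR=(352,206),bBL=(309,261),bBR=(352,262),clipL=(303,230),clipR=(363,233),table=(260,210)).items(): print(n,P[v,u].round(3))
a=cv2.resize(img[125:250,135:240],None,fx=5,fy=5,interpolation=cv2.INTER_CUBIC)
b=cv2.resize(img[190:275,290:380],None,fx=7,fy=7,interpolation=cv2.INTER_CUBIC)
save(a,'a');
c=np.zeros((625,525+630,3),np.uint8);c[:,:525]=a;c[:595,525:]=b
save(cv2.resize(c,(800,433),interpolation=cv2.INTER_AREA),'crop0')
E
```

```text
shelfFL [0.606 0.381 0.145]
shelfFR [0.627 0.148 0.07 ]
shelfmid [0.614 0.262 0.14 ]
pull [0.532 0.25  0.051]
trayL [0.557 0.322 0.051]
trayR [0.569 0.189 0.026]
base [ 0.537 -0.172  0.015]
bTL [ 0.618 -0.106  0.062]
bTR [ 0.619 -0.233  0.055]
bBL [ 0.448 -0.097  0.055]
bBR [ 0.445 -0.23   0.052]
clipL [ 0.542 -0.077  0.07 ]
clipR [ 0.534 -0.261  0.074]
table [ 0.612  0.057 -0.002]
```

View pics/crop0.png

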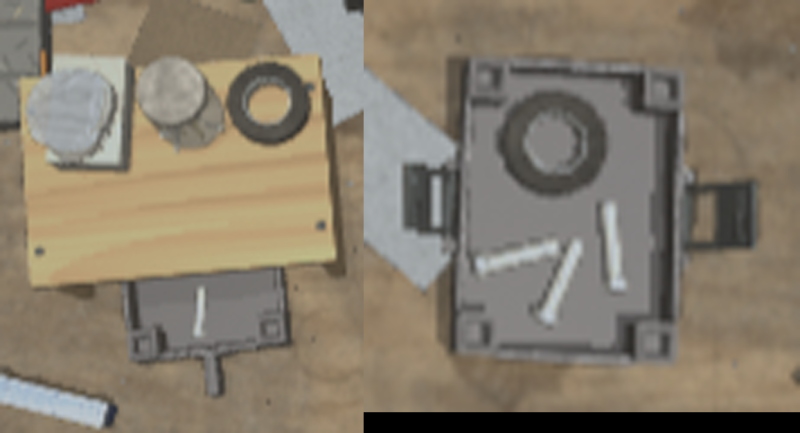

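Next, fit both trays and the pull plate.

```bash
cat >> h.py <<'E'
def rect(P,lo,hi,zlo,zhi):
    q=P.reshape(-1,3); m=(q[:,0]>lo[0])&(q[:,0]<hi[0])&(q[:,1]>lo[1])&(q[:,1]<hi[1])&(q[:,2]>zlo)&(q[:,2]<zhi)
    q=q[m]; r=cv2.minAreaRect((q[:,:2]*1000).astype(np.float32)); return q,r
E
python3 - <<'E'
from h import *
P=np.load('/tmp/top0.npz')['P']
q,r=rect(P,(.4,-.242),(.66,-.095),.045,.065); print('base',len(q),r)
q,r=rect(P,(.44,.15),(.60,.36),.04,.07); print('top',len(q),r)
# front edge of tray
for y in np.arange(.19,.33,.015):
    s=q[abs(q[:,1]-y)<.006]; print(round(y,3),s[:,0].min().round(4) if len(s) else None)
s=q[q[:,0]<.545]; print('pull',s.round(3).tolist())
e,_=rect(P,(.55,.12),(.75,.40),.133,.155)
for y in np.arange(.15,.40,.03):
    s=e[abs(e[:,1]-y)<.006]; print('shelf',round(y,3),s[:,0].min().round(4) if len(s) else None)
lv,r=rect(P,(.4,.34),(.62,.7),.025,.06); print('level',r)
E
```

```text
base 525 ((533.6678466796875, -169.63807678222656), (143.7401123046875, 194.01913452148438), 87.07759094238281)
top 334 ((542.5652465820312, 273.6015625), (171.33885192871094, 114.2101821899414), 89.83808898925781)
0.19 0.5609
0.205 0.5599
0.22 0.5567
0.235 0.5535
0.25 0.5137
0.265 0.5474
0.28 0.5473
0.295 0.5468
0.31 0.5446
0.325 0.5435
pull [[0.544, 0.325, 0.062], [0.544, 0.323, 0.057], [0.544, 0.321, 0.051], [0.545, 0.319, 0.048], [0.545, 0.316, 0.047], [0.545, 0.314, 0.043], [0.544, 0.259, 0.055], [0.544, 0.255, 0.056], [0.545, 0.253, 0.052], [0.545, 0.25, 0.054], [0.541, 0.258, 0.058], [0.541, 0.256, 0.055], [0.541, 0.252, 0.056], [0.541, 0.249, 0.055], [0.538, 0.259, 0.054], [0.538, 0.255, 0.056], [0.538, 0.252, 0.055], [0.538, 0.248, 0.059], [0.539, 0.249, 0.04], [0.535, 0.257, 0.06], [0.535, 0.255, 0.057], [0.535, 0.252, 0.055], [0.535, 0.249, 0.054], [0.536, 0.248, 0.044], [0.532, 0.258, 0.056], [0.532, 0.255, 0.056], [0.532, 0.252, 0.055], [0.532, 0.25, 0.051], [0.533, 0.248, 0.043], [0.529, 0.258, 0.055], [0.529, 0.255, 0.057], [0.529, 0.252, 0.053], [0.529, 0.249, 0.054],
[... 755 characters left out ...]
0.501, 0.348, 0.047], [0.498, 0.357, 0.049], [0.498, 0.354, 0.047], [0.498, 0.352, 0.046], [0.498, 0.348, 0.047], [0.495, 0.358, 0.044], [0.495, 0.355, 0.045], [0.495, 0.351, 0.049], [0.495, 0.349, 0.042], [0.492, 0.358, 0.044], [0.492, 0.354, 0.048], [0.492, 0.351, 0.047], [0.489, 0.359, 0.049], [0.489, 0.358, 0.045], [0.489, 0.355, 0.045], [0.489, 0.351, 0.046], [0.486, 0.357, 0.046], [0.486, 0.354, 0.045], [0.486, 0.351, 0.046]]
shelf 0.15 0.621
shelf 0.18 0.6173
shelf 0.21 0.6164
shelf 0.24 0.6134
shelf 0.27 0.61
shelf 0.3 0.607
shelf 0.33 0.6037
shelf 0.36 0.6007
shelf 0.39 0.5979
level ((524.753662109375, 462.6802978515625), (128.88685607910156, 214.29100036621094), 13.742865562438965)
```

```bash
cat >> h.py <<'E'
def go(x,y,z,yaw):
    o=ctrl.get_obs(); Rm=R.from_euler('xyz',o['eef_rot']).as_matrix()
    d=Rm.T@(np.array([x,y,z])-o['ee_pos'])*100
    y0=np.arctan2(Rm[1,0],Rm[0,0])
    print('shift',d.round(2),'turn',round(y0-yaw,3),'now',np.round(o['ee_pos'],4),round(y0,4),'F',np.round(o['force'],1),'t',o['time_s'],'w',o['grip_width'])
E
python3 -c "
from h import *
go(.5295,.2527,.17,1.696)
P=np.load('/tmp/top0.npz')['P']
q,_=rect(P,(.42,.30),(.54,.42),.03,.06); print(q[q[:,0]<.535][:,1].min()); q=q[q[:,0]<.535]; print(q[q[:,1].argsort()[:8]].round(3))
"
```

```text
shift [-16.28   3.29 -44.11] turn -0.4 now [0.1492 0.5291 0.2028] 1.296 F [-0.5 -0.3 -1.1] t 0.1 w 0.09429031307248438
0.3478329545323945
[[0.501 0.348 0.037]
 [0.498 0.348 0.047]
 [0.501 0.348 0.047]
 [0.505 0.348 0.035]
 [0.499 0.349 0.031]
 [0.504 0.349 0.044]
 [0.495 0.349 0.042]
 [0.495 0.351 0.049]]
```

Request:
jog_arm(
  targets=[
    [6,[-16.3,3.3,-44.1],-0.4],
    [6,[-16.3,3.3,-44.1],-0.4],
    [6,[-16.3,3.3,-44.1],-0.4],
    [6,[-16.3,3.3,-44.1],-0.4],
    [6,[-16.3,3.3,-44.1],-0.4],
    [6,[-16.3,3.3,-44.1],-0.4],
    [6,[-16.3,3.3,-44.1],-0.4],
    [6,[-16.3,3.3,-44.1],-0.4],
    [6,[-16.3,3.3,-44.1],-0.4],
    [6,[-16.3,3.3,-44.1],-0.4],
  ],
)

```text
time_s: 1.1
ee_pos: [0.5315, 0.2503, 0.1695]
eef_rot: [-1.57, 0.0, 1.694]
force: [-0.2, 1.1, 0.2]
grip_width: 0.0597
```

Request:
jog_arm(
  targets=[
    [6,[0,0,0],0],
  ],
)

```text
time_s: 1.2
ee_pos: [0.5315, 0.2501, 0.1691]
eef_rot: [-1.57, 0.001, 1.692]
force: [-0.2, 0.5, 0.2]
grip_width: 0.0604
```

```bash
python3 - <<'E'
from h import *
go(.5295,.2527,.041,1.696)
img,rz,K,C,c=cam('wrist'); save(img,'w1'); P=pts(rz,K,C); np.savez('/tmp/w1',img=img,P=P)
print(np.array(c['mount']).round(3).tolist(), K[0].round(1))
q,_=rect(P,(.40,.21),(.60,.30),.045,.062)
s=q[(q[:,0]<.54)]
print(len(s)); r=cv2.minAreaRect((s[:,:2]*1000).astype(np.float32)); print(r)
E
```

```text
shift [ 0.29 12.81  0.15] turn -0.004 now [0.5315 0.2501 0.1691] 1.6922 F [-0.2  0.5  0.2] t 1.2 w 0.06038883258011461
[[1.0, -0.0, -0.0, -0.001], [-0.0, 0.239, -0.971, -0.181], [0.0, 0.971, 0.239, 0.069], [0.0, 0.0, 0.0, 1.0]] [326.6   0.  277.4]
361
((527.581787109375, 251.7324676513672), (25.9908504486084, 12.348785400390625), 6.79007625579834)
```

View pics/w1.png

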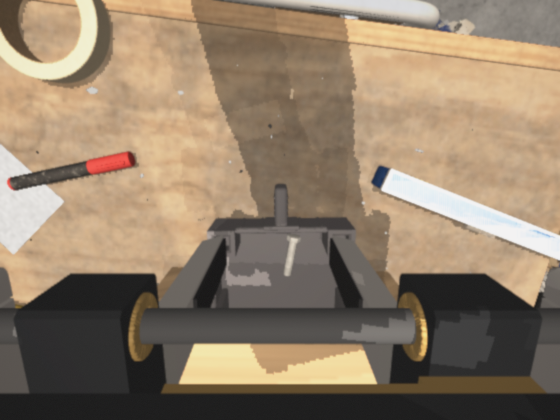

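The wrist view shows the pull at (280,205), between the fingers and clear of the level and marker. The plate fit gives a grasp point of (0.5315, 0.252) and a yaw of 0.12. I'll descend and grip.

Request:
jog_arm(
  targets=[
    [5,[0.2,5,0],0],
    [5,[0.2,10,0],0],
    [5,[0.2,12.8,0],0],
    [5,[0.2,12.8,0],0],
    [0,[0.2,12.8,0],0],
    [0,[0.2,12.8,0],0],
    [0,[0.2,12.8,0],0],
    [0,[0.2,12.8,0],0],
    [0,[0.2,12.8,0],0],
    [0,[0.2,12.8,0],0],
  ],
  grip_force=20,
)

```text
time_s: 2.25
ee_pos: [0.5294, 0.2549, 0.0428]
eef_rot: [-1.571, -0.0, 1.696]
force: [-1.9, -0.5, 4.9]
grip_width: 0.0122
```

Request:
jog_arm(
  targets=[
    [0,[0,0,0.8],0],
    [0,[0,0,2],0],
    [0,[0,0,3.5],0],
    [0,[0,0,5],0],
    [0,[0,0,6.5],0],
    [0,[-0.2,0,8],0],
    [0,[-0.4,0,9.5],0],
    [0,[-0.6,0,11],0],
    [0,[-0.8,0,12.5],0],
    [0,[-1,0,13.8],0],
  ],
)

```text
time_s: 3.25
ee_pos: [0.3939, 0.2279, 0.0429]
eef_rot: [-1.574, -0.001, 1.696]
force: [5.9, 2.0, 0.9]
grip_width: 0.0121
```

Request:
jog_arm(
  targets=[
    [0,[0,0,1.2],0],
    [0,[0,0,2.2],0],
    [0,[0,0,2.9],0],
    [0,[0,0,3.2],0],
    [0,[0,0,3.2],0],
    [0,[0,0,3.2],0],
  ],
)

```text
time_s: 3.85
ee_pos: [0.3613, 0.2237, 0.0426]
eef_rot: [-1.57, -0.0, 1.696]
force: [-5.6, -0.2, 11.2]
grip_width: 0.0113
```

```bash
python3 - <<'E'
from h import *
go(.5,.25,.1,1.696)
img,rz,K,C,c=cam('top'); save(cv2.resize(img[125:300,90:290],None,fx=3.5,fy=3.4),'t2'); P=pts(rz,K,C); np.savez('/tmp/t2',img=img,P=P)
E
```

```text
shift [  0.88  -5.75 -14.08] turn -0.0 now [0.3613 0.2237 0.0426] 1.696 F [-5.6 -0.2 11.2] t 3.85 w 0.011329034675242938
```

View pics/t2.png

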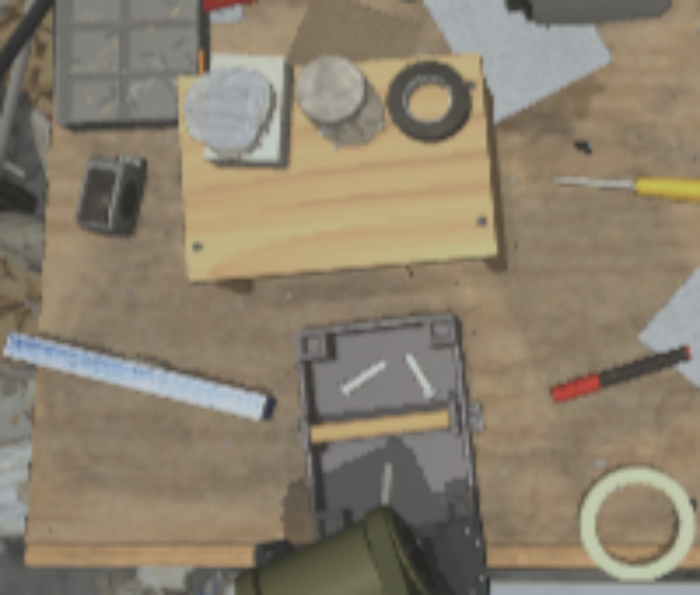

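```bash
python3 - <<'E'
from h import *
d=np.load('/tmp/t2.npz');P=d['P']
for v in range(270,296,3): print(v,P[v,240].round(3))
q,r=rect(P,(.42,.13),(.60,.35),.068,.10); print('handle',len(q),r,np.median(q[:,2]))
q,r=rect(P,(.46,.13),(.60,.32),.042,.066); print('rear',len(q),r)
E
```

```text
270 [0.418 0.119 0.001]
273 [0.409 0.118 0.001]
276 [ 0.399  0.119 -0.004]
279 [0.39  0.118 0.004]
282 [ 0.38   0.118 -0.003]
285 [0.371 0.118 0.004]
288 [ 0.361  0.118 -0.002]
291 [0.352 0.118 0.   ]
294 [ 0.262  0.181 -0.894]
handle 274 ((478.204345703125, 239.15023803710938), (30.113744735717773, 133.21005249023438), 7.050381183624268) 0.08428146472213427
rear 307 ((519.3758544921875, 242.87924194335938), (117.8223876953125, 148.5052490234375), 1.163292646408081)
```

Request:
jog_arm(
  targets=[
    [5,[0,0,0],0],
    [5,[0,0,0],0],
    [5,[0,0,0],0],
    [5,[0,-4,0],0],
    [5,[0,-9,0],0],
    [5,[0,-13.7,0],0],
    [5,[0,-13.7,-3],0.15],
    [5,[1.4,-13.7,-6],0.3],
    [5,[1.4,-13.7,-9],0.45],
    [5,[0,-13.7,-11.7],0.6],
  ],
)

```text
time_s: 4.9
ee_pos: [0.4788, 0.2392, 0.1788]
eef_rot: [-1.57, 0.0, 1.091]
force: [0.1, 1.1, -0.0]
grip_width: 0.0504
```

```bash
python3 - <<'E'
from h import *
go(.478,.2385,.18,.123)
E
```

```text
shift [-0.1  -0.12  0.04] turn 0.968 now [0.4788 0.2392 0.1788] 1.0914 F [ 0.1  1.1 -0. ] t 4.9 w 0.05040691699753688
```

Request:
jog_arm(
  targets=[
    [5,[-0.1,0,0],0.15],
    [5,[-0.1,0,0],0.3],
    [5,[-0.1,0,0],0.45],
    [5,[-0.1,0,0],0.6],
    [5,[-0.1,0,0],0.75],
    [5,[-0.1,0,0],0.9],
    [5,[-0.1,0,0],0.968],
    [5,[-0.1,0,0],0.968],
  ],
)

```text
time_s: 5.7
ee_pos: [0.4773, 0.2373, 0.179]
eef_rot: [-1.571, 0.001, 0.127]
force: [-0.6, 0.1, -1.2]
grip_width: 0.0499
```

```bash
python3 - <<'E'
from h import *
go(.478,.2385,.078,.123)
img,rz,K,C,c=cam('wrist'); save(img,'w3'); P=pts(rz,K,C); np.savez('/tmp/w3',img=img,P=P)
q,r=rect(P,(.38,.1),(.60,.35),.078,.09); print('handle',len(q),r)
q,r=rect(P,(.35,.1),(.62,.36),.046,.062); print('rim',len(q),r)
E
```

```text
shift [ 0.09 10.1   0.11] turn 0.004 now [0.4773 0.2373 0.179 ] 0.127 F [-0.6  0.1 -1.2] t 5.7 w 0.04991474621542688
handle 3014 ((480.26611328125, 238.57504272460938), (29.711023330688477, 134.5384063720703), 7.104429244995117)
rim 5526 ((460.1751403808594, 259.02093505859375), (229.2571258544922, 189.43658447265625), 7.388813018798828)
```

View pics/w3.png

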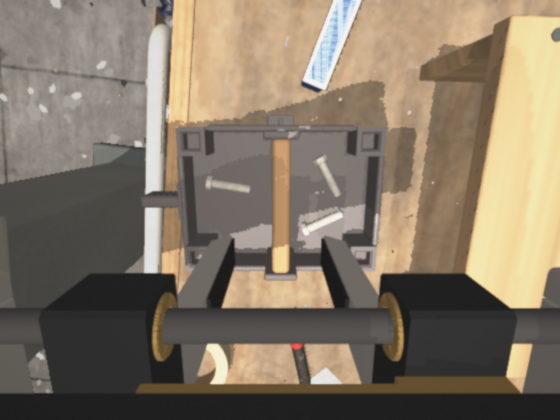

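The view shows the handle (280,205) between the fingers and sockets near (191,142), (370,142), (197,253) and (362,257). Before lifting, I'll look at the base tray from the same relative pose so that calibration errors cancel.

```bash
python3 - <<'E'
from h import *
go(.532,-.171,.179,-.052)
E
```

```text
shift [ 1.400e-01  1.000e-02 -4.119e+01] turn 0.182 now [0.4773 0.2373 0.179 ] 0.1297 F [ 0.2 -0.9 -0.7] t 5.75 w 0.0498360650937359
```

Request:
jog_arm(
  targets=[
    [5,[0.1,-1,-5],0.1],
    [5,[0.1,-1,-10],0.18],
    [5,[0.1,-1,-15],0.18],
    [5,[0.1,-1,-20],0.18],
    [5,[0.1,-1,-25],0.18],
    [5,[0.1,-1,-30],0.18],
    [5,[0.1,-1,-35],0.18],
    [5,[0.1,0,-39],0.18],
    [5,[0.1,0,-41.2],0.18],
    [5,[0.1,0,-41.2],0.18],
  ],
)

```text
time_s: 6.75
ee_pos: [0.5307, -0.1736, 0.1786]
eef_rot: [-1.571, 0.001, -0.053]
force: [-0.2, -0.0, -0.1]
grip_width: 0.05
```

Request:
jog_arm(
  targets=[
    [5,[0,0,0],0],
    [5,[0,0,0],0],
  ],
)

```text
time_s: 6.95
ee_pos: [0.531, -0.1701, 0.1794]
eef_rot: [-1.571, -0.0, -0.05]
force: [-0.3, -0.4, 0.3]
grip_width: 0.0499
```

```bash
python3 - <<'E'
from h import *
go(.532,-.171,.179,-.052)
o=ctrl.get_obs()
img,rz,K,C,c=cam('wrist'); P=pts(rz,K,C); np.savez('/tmp/w4',img=img,P=P,C=C,K=K,pos=o['ee_pos'],rot=o['eef_rot'])
a=np.load('/tmp/w3.npz')['img'][110:290,165:395]; b=img[110:290,165:395]
f=lambda i:cv2.resize(i,(736,576),interpolation=cv2.INTER_CUBIC)
save(f(a),'w3c'); save(f(b),'w4c')
E
```

```text
shift [ 0.1   0.04 -0.09] turn 0.002 now [ 0.531  -0.1701  0.1794] -0.0501 F [-0.3 -0.4  0.3] t 6.95 w 0.049903706382939506
```

View pics/w3c.png

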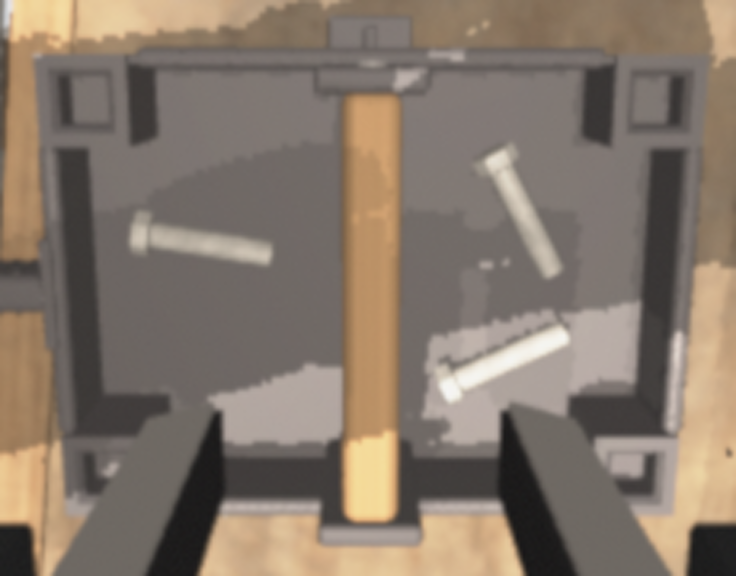

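View pics/w4c.png

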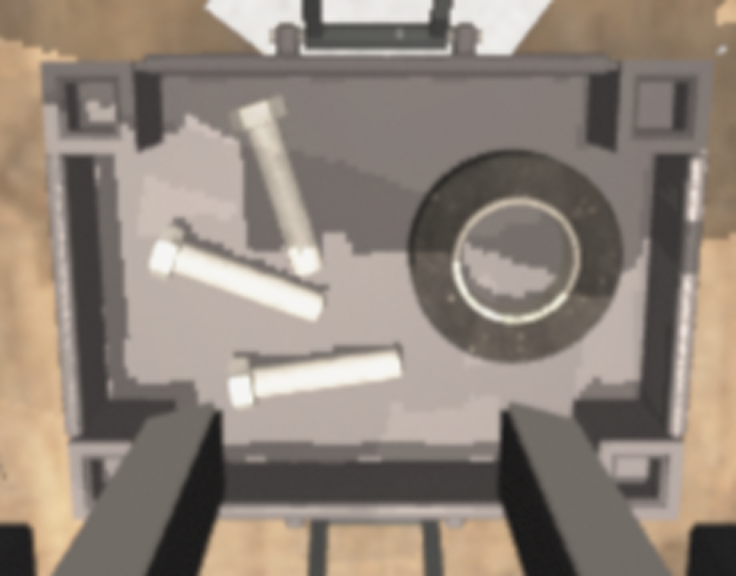

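Both views show four socket posts. The outer post corners in the w3 crop are (36,57), (709,54), (672,514) and (66,512). In w4 they are (42,63), (715,63), (681,520) and (76,520). I'll back-project them.

```bash
python3 - <<'E'
from h import *
d=np.load('/tmp/w4.npz');K=d['K'];
T=np.eye(4);T[:3,:3]=R.from_euler('xyz',d['rot']).as_matrix();T[:3,3]=d['pos'];M=np.linalg.inv(T)@d['C']; np.savez('/tmp/mount',M=M,K=K)
# model corners in tool(x,z): far = +tool z (tray +y), left=-x
mod=np.array([[-95,70],[95,70],[95,-70],[-95,-70]])/1000
def fit(px,h):  # h: tool y (down) of post tops
    out=[]
    for u,v in px:
        u=165+(u+.5)/3.2-.5; v=110+(v+.5)/3.2-.5
        r=M[:3,:3]@np.array([(u-K[0,2])/K[0,0],-(v-K[1,2])/K[1,1],-1]); t=(h-M[1,3])/r[1]
        p=M[:3,3]+t*r; out.append([p[0],p[2]])
    out=np.array(out); 
    a=mod-mod.mean(0); b=out-out.mean(0)
    ang=np.arctan2((a[:,0]*b[:,1]-a[:,1]*b[:,0]).sum(),(a*b).sum())  # in (x,z), z = left of x => yaw sense
    Rm=np.array([[np.cos(ang),-np.sin(ang)],[np.sin(ang),np.cos(ang)]])
    res=out-(mod@Rm.T+out.mean(0)); 
    return out.mean(0),ang,(res*1000).round(1).tolist()
A=fit([(36,57),(709,54),(672,514),(66,512)],.179-.058)
B=fit([(42,63),(715,63),(681,520),(76,520)],.1794-.058)
for n,F,p,y in(('top',A,(.4773,.2373),.128),('base',B,d['pos'][:2],-.0501)):
    c,s=np.cos(y),np.sin(y); w=np.array(p)+np.array([[c,-s],[s,c]])@F[0]
    print(n,'tool',(F[0]*1000).round(2),'ang',round(F[1],4),'world',w.round(4),'yaw',round(y+F[1],4),F[2])
E
```

```text
top tool [3.45 0.89] ang -0.0012 world [0.4806 0.2386] yaw 0.1268 [[1.0, -1.4], [-0.5, -0.3], [-0.8, 0.7], [0.3, 1.1]]
base tool [ 5.79 -1.4 ] ang 0.0017 world [ 0.5368 -0.1718] yaw -0.0484 [[0.3, -0.5], [-0.7, -0.8], [-0.3, 0.5], [0.6, 0.8]]
```

```bash
python3 - <<'E'
from h import *
go(.480,.2386,.179,.1268)
E
```

```text
shift [-7.150e+00  4.000e-02  4.056e+01] turn -0.177 now [ 0.5311 -0.17    0.1795] -0.05 F [-0.4 -0.2 -0.4] t 7.0 w 0.050301942234353435
```

Request:
jog_arm(
  targets=[
    [5,[-0.9,-1,5],-0.1],
    [5,[-1.8,-1,10],-0.17],
    [5,[-2.7,-1,15],-0.177],
    [5,[-3.6,-1,20],-0.177],
    [5,[-4.5,-1,25],-0.177],
    [5,[-5.4,-1,30],-0.177],
    [5,[-6.2,0,35],-0.177],
    [5,[-6.9,0,39],-0.177],
    [5,[-7.15,0,40.6],-0.177],
    [5,[-7.15,0,40.6],-0.177],
  ],
)

```text
time_s: 8.0
ee_pos: [0.4798, 0.2403, 0.1793]
eef_rot: [-1.571, -0.0, 0.129]
force: [0.9, -0.7, -0.0]
grip_width: 0.0498
```

Request:
jog_arm(
  targets=[
    [5,[0,0,0],0],
    [5,[0,3,0],0],
    [5,[0,6,0],0],
    [5,[0,8.5,0],0],
    [5,[0,10.1,0],0],
    [5,[0,10.1,0],0],
    [5,[0,10.1,0],0],
  ],
)

```text
time_s: 8.7
ee_pos: [0.4812, 0.2372, 0.079]
eef_rot: [-1.571, -0.001, 0.124]
force: [0.1, -0.7, 0.1]
grip_width: 0.0501
```

```bash
python3 - <<'E'
from h import *
go(.480,.2386,.078,.1268)
E
```

```text
shift [-0.1   0.1   0.15] turn -0.003 now [0.4812 0.2372 0.079 ] 0.1239 F [ 0.1 -0.7  0.1] t 8.7 w 0.05012425812005434
```

Request:
jog_arm(
  targets=[
    [0,[-0.1,0.1,0],0],
    [0,[-0.1,0.1,0],0],
    [0,[-0.1,0.1,0],0],
    [0,[-0.1,0.1,0],0],
    [0,[-0.1,0.1,0],0],
    [0,[-0.1,0.1,0],0],
  ],
  grip_force=50,
)

```text
time_s: 9.3
ee_pos: [0.4797, 0.2379, 0.0774]
eef_rot: [-1.571, -0.0, 0.125]
force: [-1.3, -0.1, 2.6]
grip_width: 0.015
```

Request:
jog_arm(
  targets=[
    [0,[0,-0.5,0],0],
    [0,[0,-1.5,0],0],
    [0,[0,-3,0],0],
    [0,[0,-5,0],0],
    [0,[0,-7,0],0],
    [0,[0,-9,0],0],
    [0,[0,-10.5,0],0],
    [0,[0,-11,0],0],
    [0,[0,-11,0],0],
    [0,[0,-11,0],0],
  ],
)

```text
time_s: 10.3
ee_pos: [0.4793, 0.2378, 0.1864]
eef_rot: [-1.571, 0.001, 0.125]
force: [0.3, -0.0, -8.1]
grip_width: 0.0149
```

```bash
python3 - <<'E'
from h import *
go(.5368,-.1718,.189,-.0484)
o=ctrl.get_obs()
img,rz,K,C,c=cam('wrist'); P=pts(rz,K,C); np.savez('/tmp/w5',img=img,P=P,C=C,K=K,pos=o['ee_pos'],rot=o['eef_rot'])
save(cv2.resize(img[170:290,140:420],(798,342),interpolation=cv2.INTER_CUBIC) if 0 else img,'w5')
E
```

```text
shift [  0.6   -0.24 -41.35] turn 0.173 now [0.4793 0.2378 0.1864] 0.125 F [ 0.3 -0.  -8.1] t 10.3 w 0.014883515227528047
```

View pics/w5.png

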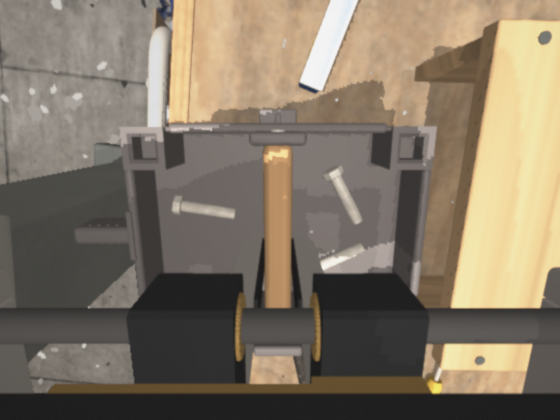

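```bash
python3 - <<'E'
from h import *
M=np.load('/tmp/mount.npz')['M']
for n,h in(('w3',.121),('w4',.1214),('w5',.0194)):
    d=np.load(f'/tmp/{n}.npz')
    if n=='w3': T=np.eye(4);T[:3,:3]=R.from_euler('xyz',[-1.571,.001,.128]).as_matrix();T[:3,3]=[.4773,.2373,.179]
    else: T=np.eye(4);T[:3,:3]=R.from_euler('xyz',d['rot']).as_matrix();T[:3,3]=d['pos']
    Q=((d['P'].reshape(-1,3)-T[:3,3])@T[:3,:3]).reshape(d['P'].shape)
    m=(abs(Q[...,1]-h)<.006)&(abs(Q[...,0])<.115)&(abs(Q[...,2])<.09)
    q=Q[m]
    f=q[(q[:,2]>.03)]
    L=f[f[:,0]<-.07];Rr=f[f[:,0]>.07]
    # x-extents per pixel row, robust
    ex=[]
    for v in range(Q.shape[0]):
        r=Q[v][m[v]]
        r=r[(r[:,2]>.048)&(r[:,2]<.066)]
        if len(r)>8 and np.ptp(r[:,0])>.17: ex.append((r[:,0].min(),r[:,0].max()))
    ex=np.array(ex)*1000
    zt=[np.percentile(s[:,2],98)*1000 for s in (L,Rr)]
    hs=[np.median(s[s[:,2]>.05][:,1])*1000 for s in(L,Rr)]
    farz=[]
    for u0 in (-.06,-.03,.03,.06):
        s=q[abs(q[:,0]-u0)<.008]; s=s[s[:,2]>.04]; farz.append(s[:,2].max()*1000 if len(s) else np.nan)
    print(n,'x ext',np.median(ex,0).round(1),'mid',np.median(ex.mean(1)).round(2),'far z',np.round(farz,1),'post z98',np.round(zt,1),'h',np.round(hs,1))
K=np.load('/tmp/mount.npz')['K']
for u,v in ((121,129),(436,127)):
    r=M[:3,:3]@np.array([(u-K[0,2])/K[0,0],-(v-K[1,2])/K[1,1],-1]); p=M[:3,3]+(.0194-M[1,3])/r[1]*r; print((p*1000).round(1))
E
```

```text
w3 x ext [-91.2  97.9] mid 3.28 far z [71.8 71.7 71.7 71.7] post z98 [70.  69.9] h [122.2 121.9]
w4 x ext [-89.5  99.6] mid 5.05 far z [70.  70.  87.  70.1] post z98 [68.2 68.3] h [122.8 122.8]
w5 x ext [-94.3  95.1] mid 0.41 far z [71.7 71.7 71.7 71.7] post z98 [69.3 69.4] h [20.8 20.6]
[-92.6  19.4  68.2]
[94.8 19.4 69.4]
```

```bash
python3 - <<'E'
from h import *
go(.5356,-.172,.215,-.0495)
E
```

```text
shift [  0.47  -2.85 -41.36] turn 0.175 now [0.4793 0.2377 0.1863] 0.125 F [-0.7  0.9 -6.7] t 10.35 w 0.014739867056672198
```

Request:
jog_arm(
  targets=[
    [0,[0,-1.5,-1],0],
    [0,[0,-2.85,-3],0.02],
    [0,[0.1,-2.85,-6],0.05],
    [0,[0.1,-2.85,-9],0.07],
    [0,[0.2,-2.85,-12],0.1],
    [0,[0.2,-2.85,-15],0.12],
    [0,[0.3,-2.85,-18],0.15],
    [0,[0.3,-2.85,-21],0.175],
    [0,[0.4,-2.85,-24],0.175],
    [0,[0.4,-2.85,-27],0.175],
  ],
)

```text
time_s: 11.35
ee_pos: [0.5171, -0.0307, 0.2149]
eef_rot: [-1.571, 0.001, -0.05]
force: [0.7, 0.7, -6.6]
grip_width: 0.0151
```

Request:
jog_arm(
  targets=[
    [0,[0,0,-3],0],
    [0,[0,0,-6],0],
    [0,[0,0,-9],0],
    [0,[0,0,-11.5],0],
    [0,[0,0,-13],0],
    [0,[0,0,-13.7],0],
    [0,[0,0,-13.9],0],
    [0,[0,0,-13.9],0],
  ],
)

```text
time_s: 12.15
ee_pos: [0.5105, -0.1677, 0.2156]
eef_rot: [-1.57, 0.0, -0.05]
force: [1.1, 0.1, -7.6]
grip_width: 0.0144
```

```bash
python3 - <<'E'
from h import *
go(.5356,-.172,.140,-.0495)
E
```

```text
shift [ 2.53  7.56 -0.31] turn -0.0 now [ 0.5105 -0.1677  0.2156] -0.0496 F [ 1.1  0.1 -7.6] t 12.15 w 0.01442916279914287
```

Request:
jog_arm(
  targets=[
    [0,[1.5,0,-0.3],0],
    [0,[2.5,0,-0.3],0],
    [0,[2.5,0,-0.3],0],
    [0,[2.5,2,-0.3],0],
    [0,[2.5,4,-0.3],0],
    [0,[2.5,6,-0.3],0],
    [0,[2.5,7.2,-0.3],0],
    [0,[2.5,7.2,-0.3],0],
    [0,[2.5,7.2,-0.3],0],
  ],
)

```text
time_s: 13.05
ee_pos: [0.5354, -0.1725, 0.1445]
eef_rot: [-1.571, -0.001, -0.05]
force: [0.1, -0.1, -6.0]
grip_width: 0.0149
```

```bash
python3 - <<'E'
from h import *
go(.5356,-.172,.1234,-.0495)
E
```

```text
shift [0.01 2.11 0.05] turn -0.0 now [ 0.5354 -0.1725  0.1445] -0.0498 F [ 0.1 -0.1 -6. ] t 13.05 w 0.014902361156671881
```

Request:
jog_arm(
  targets=[
    [0,[0,0.4,0],0],
    [0,[0,0.7,0],0],
    [0,[0,0.9,0],0],
    [0,[0,1.1,0],0],
    [0,[0,1.3,0],0],
    [0,[0,1.3,0],0],
  ],
)

```text
time_s: 13.65
ee_pos: [0.5351, -0.1725, 0.1305]
eef_rot: [-1.571, 0.0, -0.05]
force: [0.4, -0.0, -6.1]
grip_width: 0.0152
```

Request:
jog_arm(
  targets=[
    [0,[0,0.2,0],0],
    [0,[0,0.4,0],0],
    [0,[0,0.6,0],0],
    [0,[0,0.7,0],0],
    [0,[0,0.7,0],0],
  ],
)

```text
time_s: 14.15
ee_pos: [0.5351, -0.1725, 0.1236]
eef_rot: [-1.571, 0.0, -0.05]
force: [-0.6, -0.1, -7.5]
grip_width: 0.0148
```

Request:
jog_arm(
  targets=[
    [0,[0,0.05,0],0],
    [0,[0,0.1,0],0],
    [0,[0,0.1,0],0],
    [0,[0,0.1,0],0],
  ],
)

```text
time_s: 14.55
ee_pos: [0.5353, -0.1726, 0.1232]
eef_rot: [-1.571, -0.001, -0.05]
force: [-2.2, -0.1, -0.7]
grip_width: 0.0148
```

Request:
jog_arm(
  targets=[
    [5,[0,0,0],0],
    [5,[0,0,0],0],
    [5,[0,0,0],0],
    [5,[0,-2,0],0],
    [5,[0,-5,0],0],
    [5,[0,-8,0],0],
    [5,[0,-11,0],0],
    [5,[0,-11,0],0],
    [5,[0,-11,0],0],
  ],
)

```text
time_s: 15.45
ee_pos: [0.5353, -0.1726, 0.2328]
eef_rot: [-1.571, -0.001, -0.05]
force: [0.5, -0.5, 0.1]
grip_width: 0.0499
```

```bash
python3 - <<'E'
from h import *
go(.5356,-.172,.1234,-.0495)
o=ctrl.get_obs()
img,rz,K,C,c=cam('wrist'); P=pts(rz,K,C); np.savez('/tmp/w6',img=img,P=P)
save(img,'w6')
q=P.reshape(-1,3); 
c,s=np.cos(-.0495),np.sin(-.0495); L=np.column_stack([(q[:,:2]-[.5365,-.172])@np.array([[c,-s],[s,c]]),q[:,2]])
L=L[~np.isnan(L[:,0])]
for sx in(-1,1):
  for sy in (-1,1):
    m=(abs(L[:,0]-sx*88)<0)|((abs(L[:,0]*1000-sx*84)<9)&(abs(L[:,1]*1000-sy*62)<6)&(L[:,2]>.09)&(L[:,2]<.12)); print(sx,sy,m.sum(),np.percentile(L[m,2],[50,80]).round(4) if m.sum() else '')
for sy in(-1,1):
    m=(abs(L[:,0])<.021)&(L[:,1]*sy>.085)&(L[:,1]*sy<.13)&(L[:,2]>.04)&(L[:,2]<.115); g=L[m]; print('clip',sy,len(g)); 
    if len(g): print(g[g[:,2].argsort()[::max(1,len(g)//8)]].round(3).tolist())
E
```

```text
shift [ 0.02 10.94  0.06] turn -0.001 now [ 0.5353 -0.1726  0.2328] -0.05 F [ 0.5 -0.5  0.1] t 15.45 w 0.0498865396461471
-1 -1 112 [0.1012 0.1028]
-1 1 160 [0.1022 0.103 ]
1 -1 128 [0.1017 0.1031]
1 1 167 [0.1026 0.1033]
clip -1 932
[[0.021, -0.088, 0.065], [-0.02, -0.094, 0.08], [0.011, -0.095, 0.084], [0.001, -0.096, 0.088], [0.0, -0.098, 0.092], [-0.012, -0.1, 0.096], [-0.016, -0.102, 0.099], [0.013, -0.105, 0.102], [0.02, -0.103, 0.103]]
clip 1 1238
[[0.015, 0.087, 0.052], [-0.017, 0.093, 0.072], [-0.02, 0.096, 0.078], [-0.02, 0.098, 0.084], [0.001, 0.101, 0.089], [-0.006, 0.103, 0.094], [-0.015, 0.106, 0.098], [0.018, 0.109, 0.1], [-0.018, 0.109, 0.102]]
```

View pics/w6.png

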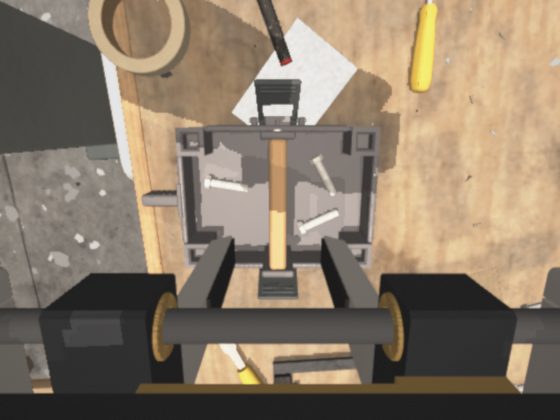

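Seated: all four upper posts read about 103 mm, against 104 nominal. The clips in the view are still leaning out, the left at (278,95) and the right at (278,285). Next I'll push the left clip in from outside with closed fingers.

Request:
jog_arm(
  targets=[
    [0,[0.1,0,5],0],
    [0,[0.1,0,10],0],
    [0,[0.1,0,13.5],0],
    [0,[0.1,0,13.5],0],
    [0,[0.1,4,13.5],0],
    [0,[0.1,8,13.5],0],
    [0,[0.1,11.5,13.5],0],
    [0,[0.1,12.8,13.5],0],
    [0,[0.1,12.8,13.5],0],
    [0,[0.1,12.8,13.5],0],
  ],
  grip_force=20,
)

```text
time_s: 16.5
ee_pos: [0.5436, -0.0381, 0.1059]
eef_rot: [-1.571, -0.001, -0.05]
force: [0.3, 1.0, -0.3]
grip_width: 0.0004
```

Request:
jog_arm(
  targets=[
    [0,[0,0,-0.6],0],
    [0,[0,0,-1.2],0],
    [0,[0,0,-1.8],0],
    [0,[0,0,-2.4],0],
    [0,[0,0,-2.8],0],
    [0,[0,0,-3.2],0],
    [0,[0,0,-3.6],0],
    [0,[0,0,-3.9],0],
    [0,[0,0,-4.1],0],
    [0,[0,0,-4.1],0],
  ],
)

```text
time_s: 17.5
ee_pos: [0.5409, -0.0789, 0.1047]
eef_rot: [-1.571, 0.0, -0.05]
force: [0.8, 0.5, 1.2]
grip_width: 0.0001
```

```bash
cat >> h.py <<'E'
def loc():
    o=ctrl.get_obs(); c,s=np.cos(-.0495),np.sin(-.0495)
    print('local',((np.array(o['ee_pos'][:2])-[.5365,-.172])@np.array([[c,-s],[s,c]])).round(4),o['ee_pos'][2],np.round(o['force'],1),o['time_s'],o['grip_width'])
E
python3 -c "
from h import *
loc()"
```

```text
local [-0.0002  0.0932] 0.10472143010009877 [0.8 0.5 1.2] 17.5 0.00014838134669922895
```

Request:
jog_arm(
  targets=[
    [0,[0,0,-0.15],0],
    [0,[0,0,-0.3],0],
    [0,[0,0,-0.4],0],
    [0,[0,0,-0.45],0],
    [0,[0,0,-0.45],0],
  ],
)

```text
time_s: 18.0
ee_pos: [0.5407, -0.0833, 0.1047]
eef_rot: [-1.571, -0.0, -0.05]
force: [0.5, -0.2, 0.6]
grip_width: 0.0006
```

Request:
jog_arm(
  targets=[
    [0,[0,0,-0.05],0],
    [0,[0,0,-0.1],0],
    [0,[0,0,-0.1],0],
  ],
)

```text
time_s: 18.3
ee_pos: [0.5406, -0.0843, 0.1047]
eef_rot: [-1.571, -0.0, -0.05]
force: [-0.1, 0.4, -0.5]
grip_width: 0.0003
```

Local y is about 0.0878 and there's no stop force yet, so I'll continue in half-millimetre steps.

Request:
jog_arm(
  targets=[
    [0,[0,0,-0.05],0],
    [0,[0,0,-0.05],0],
  ],
)

```text
time_s: 18.5
ee_pos: [0.5406, -0.0848, 0.1048]
eef_rot: [-1.571, 0.0, -0.05]
force: [-0.7, 0.0, -0.2]
grip_width: 0.0003
```

Request:
jog_arm(
  targets=[
    [0,[0,0,-0.05],0],
    [0,[0,0,-0.05],0],
  ],
)

```text
time_s: 18.7
ee_pos: [0.5406, -0.0853, 0.1048]
eef_rot: [-1.571, -0.0, -0.05]
force: [-0.4, 1.1, 0.0]
grip_width: 0.0008
```

Request:
jog_arm(
  targets=[
    [0,[0,0,-0.05],0],
    [0,[0,0,-0.05],0],
  ],
)

```text
time_s: 18.9
ee_pos: [0.5406, -0.0858, 0.1048]
eef_rot: [-1.571, -0.0, -0.05]
force: [0.3, 0.7, 0.3]
grip_width: 0.0007
```

Request:
jog_arm(
  targets=[
    [0,[0,0,-0.05],0],
    [0,[0,0,-0.05],0],
  ],
)

```text
time_s: 19.1
ee_pos: [0.5405, -0.0863, 0.1047]
eef_rot: [-1.571, 0.0, -0.05]
force: [-0.5, -0.4, 0.1]
grip_width: 0.0007
```

Request:
jog_arm(
  targets=[
    [0,[0,0,-0.05],0],
    [0,[0,0,-0.05],0],
  ],
)

```text
time_s: 19.3
ee_pos: [0.5405, -0.0868, 0.1048]
eef_rot: [-1.571, -0.0, -0.05]
force: [0.6, 0.5, -0.4]
grip_width: 0.0003
```

```bash
cat >> h.py <<'E'
def clips(n,view='top'):
    img,rz,K,C,c=cam(view); P=pts(rz,K,C); np.savez('/tmp/'+n,img=img,P=P)
    q=P.reshape(-1,3); q=q[~np.isnan(q[:,0])]; c,s=np.cos(-.0495),np.sin(-.0495)
    L=np.column_stack([(q[:,:2]-[.5365,-.172])@np.array([[c,-s],[s,c]]),q[:,2]])
    for sy in(1,-1):
        m=(abs(L[:,0])<.021)&(L[:,1]*sy>.072)&(L[:,1]*sy<.125)&(L[:,2]>.085)&(L[:,2]<.115); g=L[m]
        print('clip',sy,len(g),'y med/min/max',np.round([np.median(g[:,1]),g[:,1].min(),g[:,1].max()],4) if len(g) else '','zmax',g[:,2].max().round(3) if len(g) else '')
    return img
E
python3 -c "
from h import *
loc(); clips('w7','wrist'); clips('t7','top')"
```

```text
local [-0.0002  0.0853] 0.1047589619551205 [ 0.6  0.5 -0.4] 19.3 0.0002691049817021865
clip 1 1106 y med/min/max [0.1075 0.0919 0.1118] zmax 0.115
clip -1 0 y med/min/max  zmax 
clip 1 1 y med/min/max [0.1084 0.1084 0.1084] zmax 0.099
clip -1 65 y med/min/max [-0.0986 -0.1045 -0.0916] zmax 0.105
```

```bash
python3 -c "
from h import *
a=np.load('/tmp/w7.npz')['img'][60:400,100:460]
s,_,_,_,_=cam('scene'); b=s[180:330,290:460]
o=np.zeros((400,800,3),np.uint8); o[:,:400]=cv2.resize(a,(400,400)); o[:,400:]=cv2.resize(b,(400,400),interpolation=cv2.INTER_CUBIC); save(o,'w7')"
```

```text
(no output)
```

View pics/w7.png

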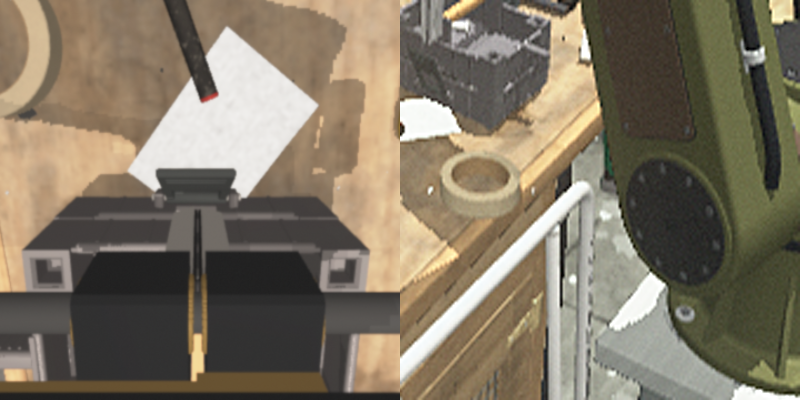

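```bash
python3 -c "
from h import *
P=np.load('/tmp/w7.npz')['P']; c,s=np.cos(-.0495),np.sin(-.0495)
P6=np.load('/tmp/w6.npz')['P']
def L(P,u,v): q=P[v,u]; return np.r_[(q[:2]-[.5365,-.172])@np.array([[c,-s],[s,c]]),q[2]].round(3).tolist()
for v in range(190,275,4): print(v,L(P,250,v),L(P,266,v),L(P,277,v))
for v in range(80,130,4): print('w6',v,L(P6,277,v))
"
```

```text
190 [-0.024, 0.101, -0.0] [-0.01, 0.101, 0.001] [-0.0, 0.101, -0.0]
194 [-0.024, 0.098, 0.001] [-0.01, 0.098, 0.001] [-0.0, 0.097, -0.001]
198 [-0.024, 0.094, 0.0] [-0.01, 0.094, 0.0] [-0.0, 0.094, -0.0]
202 [-0.024, 0.09, -0.001] [-0.01, 0.09, 0.0] [-0.0, 0.09, 0.001]
206 [-0.016, 0.11, 0.1] [-0.006, 0.11, 0.1] [0.0, 0.11, 0.1]
210 [-0.016, 0.108, 0.101] [-0.006, 0.108, 0.1] [0.0, 0.108, 0.101]
214 [-0.016, 0.104, 0.097] [-0.007, 0.104, 0.095] [0.0, 0.104, 0.096]
218 [-0.018, 0.097, 0.081] [-0.007, 0.097, 0.08] [0.0, 0.097, 0.081]
222 [-0.019, 0.091, 0.069] [-0.009, 0.082, 0.035] [-0.0, 0.081, 0.034]
226 [-0.02, 0.084, 0.054] [-0.009, 0.08, 0.039] [-0.0, 0.079, 0.039]
230 [-0.021, 0.076, 0.039] [-0.009, 0.077, 0.04] [-0.0, 0.076, 0.04]
234 [-0.022, 0.07, 0.032] [-0.008, 0.081, 0.065] [0.0, 0.082, 0.066]
238 [-0.021, 0.07, 0.042] [-0.006, 0.094, 0.11] [0.0, 0.092, 0.106]
242 [-0.02, 0.072, 0.054] [-0.006, 0.094, 0.117] [0.0, 0.093, 0.114]
246 [-0.02, 0.068, 0.053] [-0.006, 0.094, 0.124] [0.0, 0.093, 0.12]
250 [-0.019, 0.069, 0.065] [-0.005, 0.094, 0.13] [0.0, 0.092, 0.125]
254 [-0.019, 0.069, 0.073] [-0.005, 0.094, 0.136] [0.0, 0.093, 0.132]
258 [-0.018, 0.069, 0.08] [-0.005, 0.094, 0.14] [0.0, 0.093, 0.137]
262 [-0.018, 0.069, 0.086] [-0.005, 0.094, 0.145] [0.0, 0.093, 0.142]
266 [-0.012, 0.094, 0.149] [-0.005, 0.094, 0.15] [0.0, 0.093, 0.147]
270 [-0.012, 0.094, 0.154] [-0.005, 0.094, 0.154] [0.0, 0.091, 0.147]
274 [-0.007, 0.118, 0.21] [-0.003, 0.118, 0.21] [0.0, 0.089, 0.147]
w6 80 [-0.001, 0.11, 0.1]
w6 84 [-0.001, 0.107, 0.101]
w6 88 [-0.001, 0.104, 0.095]
w6 92 [-0.001, 0.101, 0.091]
w6 96 [-0.001, 0.098, 0.083]
w6 100 [-0.001, 0.095, 0.077]
w6 104 [-0.001, 0.092, 0.069]
w6 108 [-0.001, 0.092, 0.001]
w6 112 [-0.001, 0.088, 0.0]
w6 116 [-0.001, 0.08, 0.068]
w6 120 [-0.001, 0.076, 0.079]
w6 124 [-0.001, 0.072, 0.079]
w6 128 [-0.001, 0.068, 0.099]
```

The view shows the fingertips at about z = 0.105, roughly at the TCP and not 19 mm below it. They passed over the leaning clip, whose tip is at about 0.1015, without touching it. I'll go back out, lower 14 mm, and push again.

Request:
jog_arm(
  targets=[
    [0,[0,-1.5,0],0],
    [0,[0,-2,2],0],
    [0,[0,-2,5],0],
    [0,[0,-2,5],0],
    [0,[0,0,5],0],
    [0,[0,1.4,5],0],
    [0,[0,1.4,5],0],
    [0,[0,1.4,4],0],
    [0,[0,1.4,3.2],0],
    [0,[0,1.4,3.2],0],
  ],
)

```text
time_s: 20.45
ee_pos: [0.5424, -0.0562, 0.0914]
eef_rot: [-1.571, -0.001, -0.051]
force: [0.1, -0.1, -0.2]
grip_width: 0.0007
```

Request:
jog_arm(
  targets=[
    [0,[0,0,-0.4],0],
    [0,[0,0,-0.8],0],
    [0,[0,0,-1.2],0],
    [0,[0,0,-1.6],0],
    [0,[0,0,-2],0],
    [0,[0,0,-2.3],0],
    [0,[0,0,-2.5],0],
    [0,[0,0,-2.7],0],
    [0,[0,0,-2.7],0],
    [0,[0,0,-2.7],0],
  ],
)

```text
time_s: 21.45
ee_pos: [0.5407, -0.0818, 0.0907]
eef_rot: [-1.571, 0.0, -0.05]
force: [1.0, 0.8, 0.4]
grip_width: 0.0005
```

```bash
python3 -c "
from h import *
loc(); clips('w8','wrist')
P=np.load('/tmp/w8.npz')['P']; c,s=np.cos(-.0495),np.sin(-.0495)
def L(P,u,v): q=P[v,u]; return np.r_[(q[:2]-[.5365,-.172])@np.array([[c,-s],[s,c]]),q[2]].round(3).tolist()
for v in range(200,250,4): print(v,L(P,238,v),L(P,277,v),L(P,310,v))
"
```

```text
local [-0.0002  0.0903] 0.09070409623583929 [1.  0.8 0.4] 21.45 0.0004979699486274158
clip 1 711 y med/min/max [0.0989 0.0787 0.0996] zmax 0.115
clip -1 0 y med/min/max  zmax 
200 [-0.033, 0.1, -0.001] [-0.0, 0.1, -0.0] [0.028, 0.1, 0.001]
204 [-0.033, 0.096, -0.0] [-0.0, 0.096, -0.0] [0.028, 0.097, 0.0]
208 [-0.033, 0.093, 0.001] [-0.0, 0.093, 0.0] [0.028, 0.093, 0.001]
212 [-0.034, 0.089, 0.0] [-0.0, 0.089, 0.0] [0.028, 0.089, -0.001]
216 [-0.034, 0.086, -0.0] [-0.0, 0.086, -0.0] [0.028, 0.086, 0.001]
220 [-0.034, 0.082, -0.0] [-0.0, 0.083, 0.001] [0.028, 0.083, 0.001]
224 [-0.034, 0.079, -0.001] [-0.0, 0.079, 0.0] [0.029, 0.078, -0.001]
228 [-0.034, 0.075, 0.0] [-0.0, 0.075, 0.001] [0.029, 0.075, 0.0]
232 [-0.034, 0.072, 0.001] [-0.0, 0.071, -0.0] [0.025, 0.081, 0.03]
236 [-0.029, 0.081, 0.039] [-0.0, 0.08, 0.037] [0.025, 0.081, 0.039]
240 [-0.029, 0.078, 0.04] [0.0, 0.097, 0.095] [0.025, 0.078, 0.041]
244 [-0.029, 0.075, 0.041] [0.0, 0.097, 0.102] [0.025, 0.075, 0.041]
248 [-0.029, 0.072, 0.041] [0.0, 0.098, 0.109] [0.025, 0.072, 0.041]
```

The clip now moves with the finger. I'll carry on to the stop.

Request:
jog_arm(
  targets=[
    [0,[0,0,-0.1],0],
    [0,[0,0,-0.2],0],
    [0,[0,0,-0.2],0],
  ],
)

```text
time_s: 21.8
ee_pos: [0.5407, -0.0826, 0.0909]
eef_rot: [-1.569, 0.0, -0.05]
force: [-0.3, 8.3, 2.3]
grip_width: 0.0009
```

Request:
jog_arm(
  targets=[
    [0,[0,0,-0.05],0],
    [0,[0,0,-0.05],0],
  ],
)

```text
time_s: 22.0
ee_pos: [0.5407, -0.0828, 0.0909]
eef_rot: [-1.569, 0.0, -0.05]
force: [0.2, 10.9, 3.7]
grip_width: 0.0006
```

Request:
jog_arm(
  targets=[
    [0,[0,0,-0.05],0],
    [0,[0,0,-0.05],0],
  ],
)

```text
time_s: 22.2
ee_pos: [0.5407, -0.083, 0.091]
eef_rot: [-1.568, -0.0, -0.05]
force: [0.3, 13.6, 3.0]
grip_width: 0.0002
```

The force rose to 13.6 N with almost no motion, so the clip is on its stop. I'll back off and go over to the right clip.

Request:
jog_arm(
  targets=[
    [0,[0,0,1],0],
    [0,[0,0,2.5],0],
    [0,[0,-4,2.5],0],
    [0,[0,-8,2.5],0],
    [0,[0,-12,2.5],0],
    [0,[0,-14,0],0],
    [0,[0,-14,-5],0],
    [0,[0,-14,-9],0],
    [0,[0,-14,-9],0],
    [0,[0,-14,-9],0],
  ],
)

```text
time_s: 23.2
ee_pos: [0.5361, -0.1744, 0.2305]
eef_rot: [-1.571, 0.0, -0.051]
force: [1.0, 1.2, -1.1]
grip_width: 0.0004
```

```bash
python3 -c "
from h import *
loc(); clips('w9','wrist')
P=np.load('/tmp/w9.npz')['P'];c,s=np.cos(-.0495),np.sin(-.0495)
q=P.reshape(-1,3);q=q[~np.isnan(q[:,0])];L=np.column_stack([(q[:,:2]-[.5365,-.172])@np.array([[c,-s],[s,c]]),q[:,2]])
m=(abs(L[:,0])<.018)&(L[:,1]>.06)&(L[:,1]<.12)&(L[:,2]>.05);g=L[m]
for z in np.arange(.055,.115,.006):
  k=g[abs(g[:,2]-z)<.003]; print(z.round(3),len(k),(np.percentile(k[:,1],[5,50,95]).round(4) if len(k) else ''))
r=L[(abs(L[:,0])<.1)&(abs(L[:,1])<.073)&(L[:,2]>.095)&(L[:,2]<.108)]; print(cv2.minAreaRect((r[:,:2]*1000).astype(np.float32)))
"
```

```text
local [-0.0003 -0.0024] 0.23051062493049077 [ 1.   1.2 -1.1] 23.2 0.00037476380811848393
clip 1 325 y med/min/max [0.0771 0.0741 0.08  ] zmax 0.11
clip -1 0 y med/min/max  zmax 
0.055 2 [0.0721 0.0721 0.0721]
0.061 2 [0.0653 0.0699 0.0744]
0.067 67 [0.0728 0.0738 0.0748]
0.073 0 
0.079 12 [0.0726 0.0735 0.0745]
0.085 0 
0.091 3 [0.0741 0.0741 0.0741]
0.097 144 [0.0667 0.0695 0.0713]
0.103 154 [0.0668 0.0703 0.08  ]
0.109 207 [0.0754 0.0772 0.0789]
((-1.7775344848632812, -0.6555252075195312), (143.85662841796875, 196.25692749023438), 89.94623565673828)
```

The left clip's top edge is at y = 75–79 mm and z = 109 mm, so it is upright. Next, the right clip.

Request:
jog_arm(
  targets=[
    [0,[0,0,-4.5],0],
    [0,[0,0,-9],0],
    [0,[0,0,-13.3],0],
    [0,[0,0,-13.3],0],
    [0,[0,4,-13.3],0],
    [0,[0,8,-13.3],0],
    [0,[0,12,-13.3],0],
    [0,[0,13.9,-13.3],0],
    [0,[0,13.9,-13.3],0],
    [0,[0,13.9,-13.3],0],
  ],
)

```text
time_s: 24.25
ee_pos: [0.5303, -0.3064, 0.0928]
eef_rot: [-1.571, -0.001, -0.049]
force: [0.0, -0.1, 0.9]
grip_width: 0.0004
```

Request:
jog_arm(
  targets=[
    [0,[0,0,0.5],0],
    [0,[0,0,1],0],
    [0,[0,0,1.5],0],
    [0,[0,0,2],0],
    [0,[0,0,2.5],0],
    [0,[0,0,3],0],
    [0,[0,0,3.5],0],
    [0,[0,0,4],0],
    [0,[0,0,4.2],0],
    [0,[0,0,4.2],0],
  ],
)

```text
time_s: 25.25
ee_pos: [0.5316, -0.2652, 0.0917]
eef_rot: [-1.571, 0.0, -0.05]
force: [-0.6, 0.0, -0.3]
grip_width: 0.0006
```

```bash
python3 -c "
from h import *
loc()"
```

```text
local [-0.0003 -0.0933] 0.0916808435661822 [-0.6  0.  -0.3] 25.25 0.0006243170580434846
```

Request:
jog_arm(
  targets=[
    [0,[0,0,0.15],0],
    [0,[0,0,0.3],0],
    [0,[0,0,0.3],0],
  ],
)

```text
time_s: 25.55
ee_pos: [0.5317, -0.2624, 0.0917]
eef_rot: [-1.571, 0.0, -0.05]
force: [0.5, 0.7, 0.1]
grip_width: 0.0007
```

Request:
jog_arm(
  targets=[
    [0,[0,0,0.1],0],
    [0,[0,0,0.1],0],
  ],
)

```text
time_s: 25.75
ee_pos: [0.5317, -0.2615, 0.0917]
eef_rot: [-1.571, 0.0, -0.05]
force: [0.1, 0.6, 0.5]
grip_width: 0.0006
```

Request:
jog_arm(
  targets=[
    [0,[0,0,0.05],0],
    [0,[0,0,0.05],0],
  ],
)

```text
time_s: 25.95
ee_pos: [0.5318, -0.261, 0.0917]
eef_rot: [-1.571, 0.0, -0.05]
force: [0.1, -1.4, -1.1]
grip_width: 0.0004
```

Request:
jog_arm(
  targets=[
    [0,[0,0,0.05],0],
    [0,[0,0,0.1],0],
    [0,[0,0,0.1],0],
  ],
)

```text
time_s: 26.25
ee_pos: [0.5319, -0.2599, 0.0918]
eef_rot: [-1.571, -0.0, -0.05]
force: [-0.2, -0.5, 0.4]
grip_width: 0.0001
```

Request:
jog_arm(
  targets=[
    [0,[0,0,0.1],0],
    [0,[0,0,0.1],0],
  ],
)

```text
time_s: 26.45
ee_pos: [0.5319, -0.2594, 0.0919]
eef_rot: [-1.572, -0.0, -0.05]
force: [-0.7, -5.4, 1.0]
grip_width: 0.0001
```

Request:
jog_arm(
  targets=[
    [0,[0,0,0.05],0],
    [0,[0,0,0.05],0],
  ],
)

```text
time_s: 26.65
ee_pos: [0.5319, -0.2592, 0.0919]
eef_rot: [-1.572, -0.0, -0.05]
force: [0.3, -7.1, -0.3]
grip_width: 0.0003
```

Request:
jog_arm(
  targets=[
    [0,[0,0,0.1],0],
    [0,[0,0,0.1],0],
  ],
)

```text
time_s: 26.85
ee_pos: [0.532, -0.2589, 0.0921]
eef_rot: [-1.573, -0.001, -0.05]
force: [-1.4, -10.6, -0.2]
grip_width: 0.0004
```

Request:
jog_arm(
  targets=[
    [0,[0,0,-1],0],
    [0,[0,0,-3],0],
    [0,[0,-4,-3],0],
    [0,[0,-8,-3],0],
    [0,[0,-13,-3],0],
    [0,[0,-14,0],0],
    [0,[0,-14,5],0],
    [0,[0,-14,8.7],0],
    [0,[0,-14,8.7],0],
    [0,[0,-14,8.7],0],
  ],
)

```text
time_s: 27.85
ee_pos: [0.5365, -0.171, 0.2319]
eef_rot: [-1.571, -0.0, -0.049]
force: [-0.2, -0.4, -0.1]
grip_width: 0.0004
```

```bash
python3 -c "
from h import *
loc(); clips('w10','wrist')
a=clips('t10','top')
w=np.load('/tmp/w10.npz')['img']
P=np.load('/tmp/w10.npz')['P'];c,s=np.cos(-.0495),np.sin(-.0495)
q=P.reshape(-1,3);q=q[~np.isnan(q[:,0])];L=np.column_stack([(q[:,:2]-[.5365,-.172])@np.array([[c,-s],[s,c]]),q[:,2]])
r=L[(abs(L[:,0])<.1)&(abs(L[:,1])<.073)&(L[:,2]>.095)&(L[:,2]<.108)]; print(cv2.minAreaRect((r[:,:2]*1000).astype(np.float32)))
"
```

```text
local [-0.0001  0.001 ] 0.2318798279685912 [-0.2 -0.4 -0.1] 27.85 0.00040094191890173404
clip 1 310 y med/min/max [0.0771 0.0746 0.08  ] zmax 0.11
clip -1 0 y med/min/max  zmax 
clip 1 42 y med/min/max [0.0797 0.0722 0.0823] zmax 0.113
clip -1 0 y med/min/max  zmax 
((-1.5865631103515625, -0.4097442626953125), (196.76513671875, 143.00534057617188), 0.04269133508205414)
```

Now I'll move the arm clear for a final check of both clips.

Request:
jog_arm(
  targets=[
    [0,[0,-2,5],0],
    [0,[0,-2,10],0],
    [0,[-1,-2,15],0],
    [-0.0,[-2,-2,20],0],
    [0,[-3,-2,25],0],
    [0,[-4,-2,30],0],
    [0,[-5,-2,34],0],
    [0,[-5,-2,36],0],
    [0,[-5,-2,36],0],
    [0,[-5,-2,36],0],
  ],
)

```text
time_s: 28.95
ee_pos: [0.5049, 0.1904, 0.2514]
eef_rot: [-1.571, 0.001, -0.051]
force: [0.1, 0.3, 0.1]
grip_width: 0.0005
```

```bash
python3 -c "
from h import *
loc(); a=clips('t11','top')
P=np.load('/tmp/t11.npz')['P'];P0=np.load('/tmp/top0.npz')['P'];c,s=np.cos(-.0495),np.sin(-.0495)
q=P.reshape(-1,3);q=q[~np.isnan(q[:,0])];L=np.column_stack([(q[:,:2]-[.5340,-.1695])@np.array([[c,-s],[s,c]]),q[:,2]])
for sy in (1,-1):
  g=L[(abs(L[:,0])<.02)&(L[:,1]*sy>.066)&(L[:,1]*sy<.13)&(L[:,2]>.03)]; print(sy,g[g[:,2].argsort()[::-max(1,len(g)//12)]].round(4)[:,1:].tolist())
r=L[(abs(L[:,0])<.11)&(abs(L[:,1])<.0725)&(L[:,2]>.096)&(L[:,2]<.108)]; print(cv2.minAreaRect((r[:,:2]*1000).astype(np.float32)))
o=np.zeros((560,800,3),np.uint8); b=a[190:275,290:380]; o[:,:400]=cv2.resize(b,(400,378))[0:1]*0+0 if 0 else 0
o[:378,:400]=cv2.resize(b,(400,378),interpolation=cv2.INTER_CUBIC); sc,_,_,_,_=cam('scene'); o[:300,400:]=cv2.resize(sc,(400,300))
o[300:560,400:]=cv2.resize(a[130:300,90:350],(400,260)); save(o,'fin')"
```

```text
local [-0.0495  0.3604] 0.2514137728665562 [0.1 0.3 0.1] 28.95 0.0004674691825710686
clip 1 42 y med/min/max [0.0797 0.0727 0.0822] zmax 0.112
clip -1 25 y med/min/max [-0.0736 -0.0754 -0.072 ] zmax 0.112
1 [[0.078, 0.1117], [0.077, 0.1087], [0.0771, 0.1078], [0.0777, 0.106], [0.0681, 0.1029], [0.0735, 0.1015], [0.0683, 0.0996], [0.0794, 0.0976], [0.0794, 0.0886], [0.0687, 0.0754], [0.0803, 0.0678], [0.0682, 0.053], [0.0765, 0.0387], [0.0807, 0.0358]]
-1 [[-0.0664, 0.1309], [-0.0757, 0.1122], [-0.0771, 0.1103], [-0.0772, 0.1085], [-0.0771, 0.1074], [-0.0749, 0.1063], [-0.0755, 0.105], [-0.0753, 0.1036], [-0.075, 0.1026], [-0.0703, 0.1009], [-0.0685, 0.0915], [-0.0688, 0.0664], [-0.0674, 0.0592]]
((-6.281730651855469, -0.73223876953125), (143.39353942871094, 205.9244842529297), 89.95255279541016)
```

View pics/fin.png

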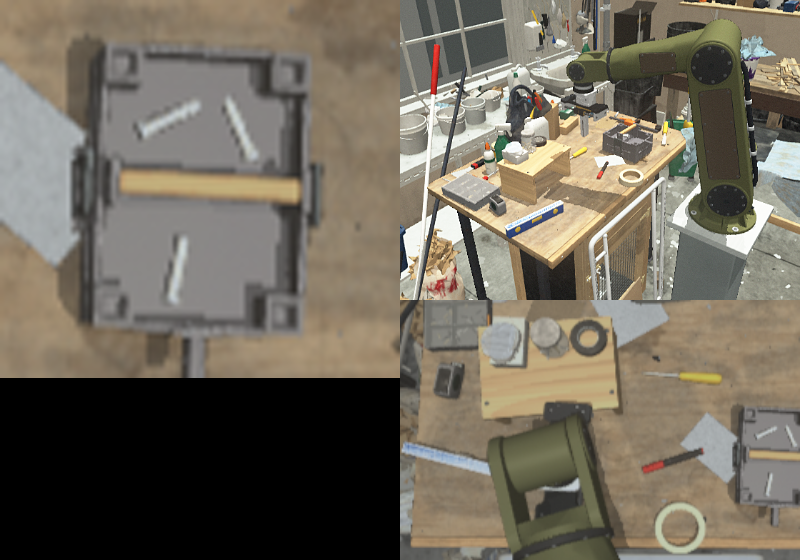

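Both clips stand upright at y = ±77 mm in tray coordinates. The stack is square, the other objects are in place, and the arm is clear.

```bash
python3 -c "
from station import ctrl
print(ctrl.hand_in())"
```

```text
the job is handed in; nothing more can be done
None
```

I drew the tray out by its pull, let it stand on the bench, and took it again by the handle. I then set it on the lower tray and swung both clips up to their stops. The job was handed in at about 29 s of the 64 s allowed; no verdict was given.

**Last checks**
- **Pins:** before I released the handle, the weight came off the gripper at the seated height. After release, all four upper posts read about 103 mm, against 104 mm nominal.
- **Clips:** both clip tops stand about 77 mm out from the tray's centre line and about 110 mm high. The stops pushed back with 13.6 N on the left and 10.6 N on the right.
- **Lower tray and other things:** the lower tray's position agrees with the first picture to within about 1 mm sideways. My last fit along its length was spoilt by the tray's pull, so that direction was judged by eye. The other things looked untouched in the last pictures.

**What disagreed**
- **Left clip:** my first pass went over the clip without touching it, because the fingertips appeared about 19 mm higher than the description says. I lowered the arm 14 mm and repeated the push.
- **Cameras:** the top and wrist cameras differed by about 3 mm. I placed the tray from wrist views of both trays so that the error cancelled.

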